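Draw the long paddle out of the half-covered pan

ROBOT

A 6-joint arm with a two-finger parallel gripper is mounted at the origin on a cart in front of the work surface, level with it; the furniture and walls round the work are solid. World frame = base frame: x ahead of the robot, y to its left, z up, the work surface at z = 0. Lengths are in m, angles in rad, forces in N, time in s.
With the tool pointing down it reaches from about 0.35 to 0.775 m from the base axis. Payload 5.5 kg.
Tool frame: the origin (TCP) lies where the fingers leave the gripper's body, on its centre line; the fingertips stand env.tip_reach ahead of it and the grasp point (between the pads) lies 54 mm ahead of it (env.tip_reach is the distance from the TCP to the fingertips, in m); z points along the fingers, y is the line along which they close (so a half turn about z gives the same grasp; the last joint's range is limited). The gripper opens to 85 mm and grips with 20 to 120 N. Pads are 22 mm wide; open, the fingers measure 114 mm over their backs; the gripper's body (76 mm by 85 mm) begins 54 mm behind the grasp point. The pads swing forward as they close: fully open they stand 13 mm farther back than shut.
Start: joints at [1.19, 0.313, 0.046, 1.304, 0, 1.431], TCP at [0.137, 0.558, 0.304] pointing down, gripper open.
Joint ranges: [-2.76, 2.76], [-0.86, 1.69], [-1.03, 1.26], [-2.2, 2.34], [-1.47, 1.5], [-3.14, 3.14]. Speed limits (rad/s): [2.57, 2.57, 3.14, 3.14, 3.14, 3.14].

INTERFACE

Orientations are given as a unit quaternion [w, x, y, z].
In Python, from workcell import status, optics, hand_in, env gives the robot as it stands.
- The arm moves only by the shell command python3 -m handwheel 'ROWS' [FORCE]. ROWS is a JSON object whose one key "deltas" holds a list of rows, each a list of 5 numbers: the opening, from -1 (shut) to 1 (fully open), then the shift along the tool's x, y, z in units of 40 mm (1.0 is 40 mm), then the turn about the tool's z in units of 10 degrees (1.0 is 10 degrees). In form: {"deltas": [[jaw, x, y, z, roll], ...]}. A call has 1 to 20 rows; each row shifts and turns the commanded pose from where the row before left it, along the tool's axes as they then stand; what a row does not reach is not made up. A row lasts 1/8 s, in which the tool goes at most 62.5 mm and 10.7 degrees, less where a joint would pass 70% of its speed; a pose out of reach is approached as far as the arm can. A call is refused whole if a number of a shift passes 1 or a number of a turn 1, either way. A call with a gripper value outside its range is refused whole. The fingers move at their own pace and stop on an object; FORCE is the grip in N (left out, the last holds). Time passes only in rows, so rows that do not move let the fingers close. It gives the time, the measured TCP pose, the force, the opening and the grip force at its end, in the units of the state.
- status.get_state(): the state, without advancing time (a new reading comes with each control period).
- optics.read_camera(name): name is "scene" or "top" or "wrist"; returns a dict with "frame" (420x560x3 uint8, red, green, blue), "depth" (420x560 float32, m along the optical axis (not along the pixel's ray), 0 where there is no reading), "vfov" (degrees; the focal length in pixels is half the picture's height over the tangent of half this angle, whatever the lens; pixels are square), "cx", "cy" (the principal point, pixels), "origin" and "attitude" of the camera in the world. Camera axes: x right, y down, z forward; pixel columns grow to the right and rows downward; lengths in m; the calibration is good to about 2 mm. A picture is of the moment at which its call begins.
- hand_in(): hands the job in; it is judged then, once.
The state is a dict: "clock": time; "joint_pos": joint angles; "qvel": joint speeds; "tau": joint torques, N m; "tcp_pos": TCP position; "orientation": TCP orientation; "wrist_force": force on the tool from outside, world axes, zero at the start; "ft_torque": the same for the moment, N m; "finger_gap": finger opening in m; "grip_force": force on a finger pad.
Only numpy, scipy, OpenCV 4.12 (cv2) and the standard library are available. Lean on these libraries where they do the work, as an engineer would, in place of code of your own. Each camera call takes 0.05 s, during which the arm holds its last target. There are 200 camera calls.

TASK

The wooden paddle lies flat in the shallow steel pan with its blade under the clamped cover; it is longer than the open part. Take it by the handle through the opening, tilt it, draw it out handle first without forcing it against the pan, and finish still holding it in the air by the gripper alone: level, right side up, all of it at least 20 cm above the worktop. Leave the other things on the counter where they stand.

Things in the scene. Friction and masses are not known exactly. Their poses are not given: they have to be found in the camera images.
- pan: steel pan fixed to the worktop, 292x172 mm over its rim flange, 63 mm high. Walls and floor 3 mm, so the inner floor is 3 mm above the worktop; inside 270 mm (along its x) x 150 mm. A grey metal cover is clamped over its -x part, up to x = +25 mm; from there to x = +135 mm it is open. Origin at the centre of its underside, z up, x from the covered end to the open end
- cover_edge (a point): middle of the cover's free edge, on its underside, 60 mm above the worktop (pan x = +25 mm); the cover is 3 mm thick, with ribs under 2 mm high on top
- end_rim (a point): middle of the top of the rim at the pan's open end, at the wall's inner face (pan x = +135 mm), 62 mm above the worktop; the flange goes on outward to x = 148 mm
- paddle: wooden paddle, 0.08 to 0.16 kg, 230 mm long along its x, lying along the pan on the inner floor, blade under the cover, handle end 15 to 45 mm short of the end wall. Origin on its flat underside at mid-length, z up, x towards the handle end. Handle 22 mm wide, 12 mm thick, x = -15 to +115 mm; shoulder 44 mm wide, 9 mm thick, x = -29 to -7; blade 76 mm wide, up to 7 mm thick, x = -115 to -25
- blade_end (a point): middle of the blade's end edge, on the paddle's underside (paddle x = -115 mm)
- handle_end (a point): middle of the handle's end, on the paddle's underside (paddle x = +115 mm)
- salt_shaker: salt shaker, glass with grey domed top, 44 mm wide, 90 mm tall; origin at the centre of its foot. Bystander.
- spice_shaker: shaker with dark filling, 44 mm wide, 90 mm tall; origin at the centre of its foot. Bystander.
- tumbler: clear empty glass, 80 mm wide, 91 mm tall; origin at the centre of its foot. Bystander.
- syrup_jug: small glass syrup pourer with black handle, 73x95x131 mm; origin at the centre of its foot. Bystander.

How it is judged:
On the way:
1. held by the gripper and tilted, the paddle's handle end is above the rim while its blade end is still under the cover (height (world z) of handle_end above 0.063 m and x of blade_end in the frame of pan below 0.025 m and height (world z) of blade_end below 0.06 m and contact force between the fingers and paddle above 1 N), for 0.05 s.
At the end, for the whole second after the job is handed in: The gripper's fingers hold the paddle still, level within 0.30 rad and right side up, both ends at least 195 mm above the worktop, not touching the pan or the bystanders; the four listed bystanders are within 30 mm of where they stood (height (world z) of each of blade_end, handle_end above 0.195 m and angle between paddle's own z axis and vertical below 0.3 rad and contact force between the fingers and paddle above 1 N and contact force between paddle and pan below 0.1 N and linear speed of paddle below 0.04 m/s and contact force between paddle and salt_shaker below 0.1 N and contact force between paddle and spice_shaker below 0.1 N and contact force between paddle and tumbler below 0.1 N and contact force between paddle and syrup_jug below 0.1 N and distance of each of salt_shaker, spice_shaker, tumbler, syrup_jug from where it was at the start of the episode below 0.03 m); the arm keeps its last pose, push and grip.
It fails at once if the paddle is forced against the pan or its cover (over 40 N) (contact force between paddle and pan above 40 N).
It fails at once if a bystander is pushed or knocked away (over 30 mm) (distance of any of salt_shaker, spice_shaker, tumbler, syrup_jug from where it was at the start of the episode above 0.03 m).
It also fails if it takes over 38 s, if anything falls off the work surface, if the arm or the gripper's body presses on something with over 40 N, if the wrist force passes 120 N, or if a joint passes its speed limit or range.

## Working session

There is one attempt and no reset: what is moved stays moved. The work goes in short steps, Python scripts to look and compute and a shell command to move; the robot and the scene stay as the last step left them, time stands still between calls to the robot, and variables do not carry over. Pictures are saved under pics/ and viewed, at most 10 in all, crops included, and the job is handed in when it is done.

```bash
ls; mkdir -p pics; python3 - <<'E'
from workcell import status, optics, env
import cv2,numpy as np
print(status.get_state(), env.tip_reach)
ims=[]
for n in ["scene","top"]:
    c=optics.read_camera(n); np.savez(f"pics/{n}0.npz",**c)
    print(n,c["vfov"],c["cx"],c["cy"],c["origin"],c["attitude"])
    cv2.imwrite(f"pics/{n}0.png",c["frame"][:,:,::-1])
E
```

```text
pics
{'clock': 0.0, 'joint_pos': array([1.19038630e+00, 3.14012943e-01, 4.49474792e-02, 1.30360950e+00,
       6.67312884e-07, 1.43120919e+00]), 'qvel': array([ 2.88437016e-05,  2.55277927e-03,  7.72676374e-07, -1.84131662e-04,
       -3.54988769e-04,  1.20398020e-03]), 'tau': array([ 9.27108067e-05, -4.80627000e+01,  2.98533708e+01,  1.90945499e-02,
       -1.42714712e-04, -6.25769857e-06]), 'tcp_pos': array([0.13699226, 0.55803526, 0.30298874]), 'orientation': array([-2.41802040e-04,  1.20120635e-01,  9.92758858e-01, -9.07663929e-04]), 'wrist_force': array([ 0.30127062, -0.0993028 ,  0.35129337]), 'ft_torque': array([-0.02034   , -0.01891731,  0.01207863]), 'grip_force': 0.0, 'finger_gap': 0.08555146470182216} 0.0726
scene 45.846676292501286 279.9568929160055 208.4460358084408 [-0.2196487 -0.4466882  0.8458019] [-0.34432882  0.78918299 -0.46607054  0.20348493]
top 44.412087381858285 276.8913770198761 212.3208102487484 [ 0.42298517 -0.06225746  1.27796805] [-0.02379764  0.71193223 -0.7013193   0.02715548]
```

View pics/scene0.png

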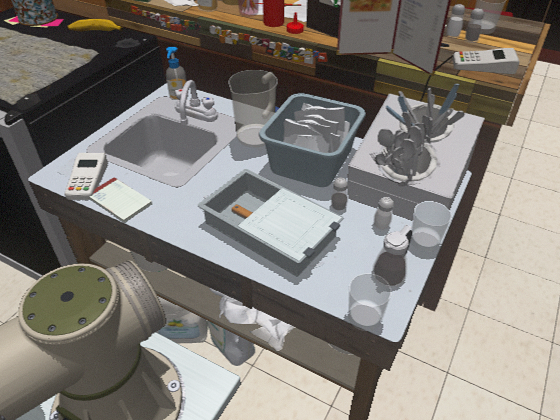

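View pics/top0.png

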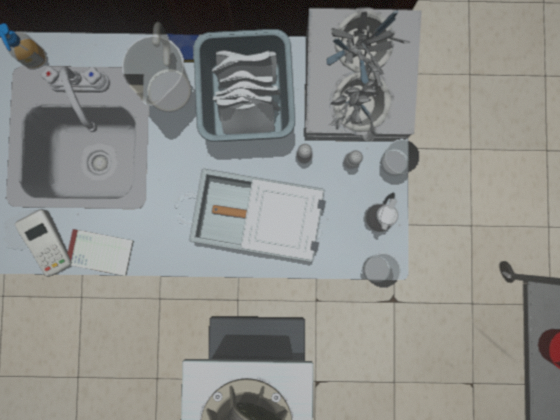

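The pan is at the centre of the top view (columns 192–325, rows 170–262), with its open end to the left (+y). The orange handle runs from about (213,211) to (247,213), and the shakers are at (304,153) and (353,159). The scene view shows the handle near (240,211).

```bash
cat > h.py <<'E'
import numpy as np, cv2
from scipy.spatial.transform import Rotation as R
def rot(q): return R.from_quat(np.array(q)[[1,2,3,0]])
def cloud(c):
    d=c["depth"]; h,w=d.shape; f=h/2/np.tan(np.radians(float(c["vfov"]))/2)
    u,v=np.meshgrid(np.arange(w),np.arange(h))
    p=np.stack([(u-c["cx"])/f*d,(v-c["cy"])/f*d,d],-1)
    return p@rot(c["attitude"]).as_matrix().T+c["origin"]
def wood(c,P,lo,hi):
    a=c["frame"].astype(int); m=(a[...,0]-a[...,2]>50)&(a[...,0]>a[...,1]+20)&(c["depth"]>0)
    return m&(P[...,0]>lo[0])&(P[...,0]<hi[0])&(P[...,1]>lo[1])&(P[...,1]<hi[1])
E
python3 - <<'E'
from h import *
for n in ["top","scene"]:
    c=dict(np.load(f"pics/{n}0.npz")); P=cloud(c)
    m=wood(c,P,(.3,-.3),(.7,.3)); q=P[m]
    print(n,m.sum(),np.median(q,0)); 
    if m.sum()>5:
        mu=q[:,:2].mean(0); U,S,V=np.linalg.svd(q[:,:2]-mu,full_matrices=False); t=(q[:,:2]-mu)@V[0]
        print("axis",V[0],np.degrees(np.arctan2(V[0][1],V[0][0])),"ends",mu+V[0]*t.min(),mu+V[0]*t.max(), "w",np.ptp((q[:,:2]-mu)@V[1]),"z",np.percentile(q[:,2],[5,50,95]))
    m=(P[...,2]>.05)&(P[...,2]<.08)&(P[...,0]>.3)&(P[...,0]<.62)&(P[...,1]>-.25)&(P[...,1]<.25)
    k,l,s,_=cv2.connectedComponentsWithStats(m.astype(np.uint8)); i=1+s[1:,4].argmax()
    q=P[l==i]; r=cv2.minAreaRect(q[:,:2].astype(np.float32)); print("pan",r,cv2.boxPoints(r),np.median(q[:,2]))
    # bystanders
    m=(P[...,2]>.03)&(P[...,2]<.2)&(P[...,0]>.2)&(P[...,0]<.75)&(P[...,1]>-.45)&(P[...,1]<.2)
    k,l,s,ce=cv2.connectedComponentsWithStats(m.astype(np.uint8))
    for i in range(1,k):
        if s[i,4]>30: q=P[l==i]; print("obj",ce[i].round(),q.min(0).round(3),q.max(0).round(3))
E
```

```text
top 207 [0.51536644 0.04790844 0.01636206]
axis [-0.13769671 -0.99047444] -97.91458633299922 ends [0.52128759 0.09077406] [0.51018823 0.01093459] w 0.016589952680167566 z [0.01233482 0.01636206 0.02088484]
pan ((0.5039317607879639, -0.021845415234565735), (0.30420970916748047, 0.17709480226039886), 81.25010681152344) [[ 0.39327645 -0.15871008]
 [ 0.5683102  -0.18565   ]
 [ 0.61458707  0.11501925]
 [ 0.43955332  0.14195918]] 0.06437242630401352
obj [159. 100.] [0.73  0.18  0.126] [0.749 0.2   0.195]
obj [365. 129.] [ 0.604 -0.395  0.03 ] [ 0.75  -0.128  0.2  ]
obj [350. 102.] [ 0.733 -0.227  0.176] [ 0.75  -0.219  0.2  ]
obj [362. 100.] [ 0.743 -0.26   0.181] [ 0.75  -0.235  0.197]
obj [244. 118.] [ 0.712 -0.055  0.03 ] [0.75  0.081 0.15 ]
obj [241. 128.] [ 0.666 -0.103  0.03 ] [0.75  0.12  0.136]
obj [304. 154.] [ 0.635 -0.151  0.031] [ 0.672 -0.11   0.097]
obj [353. 159.] [ 0.623 -0.266  0.03 ] [ 0.661 -0.227  0.095]
obj [270. 217.] [ 0.397 -0.179  0.03 ] [0.612 0.14  0.072]
obj [382. 215.] [ 0.471 -0.341  0.03 ] [ 0.557 -0.281  0.135]
obj [385. 271.] [ 0.341 -0.35   0.03 ] [ 0.419 -0.271  0.098]
scene 117 [0.51368227 0.06440776 0.01410762]
axis [-0.32481499 -0.94577757] -108.95436672490409 ends [0.52235936 0.09110064] [0.4916819  0.00177579] w 0.05098345834213989 z [0.01114735 0.01410762 0.01736092]
pan ((0.5009630918502808, -0.022246673703193665), (0.3045210838317871, 0.18136557936668396), 81.42938995361328) [[ 0.38860187 -0.15929264]
 [ 0.5679421  -0.1863212 ]
 [ 0.6133243   0.11479929]
 [ 0.4339841   0.14182785]] 0.06205643120973514
obj [244. 100.] [0.73  0.178 0.126] [0.75  0.2   0.191]
obj [299. 152.] [ 0.662 -0.104  0.03 ] [0.75  0.123 0.146]
obj [393. 216.] [ 0.337 -0.396  0.03 ] [ 0.75  -0.111  0.199]
obj [277. 219.] [ 0.394 -0.181  0.03 ] [0.61  0.14  0.068]
```

```bash
python3 -m handwheel '{"deltas": [[0,-0.8,-0.7,0,0],[0,-0.8,-0.7,0,0],[0,-0.8,-0.7,0,0],[0,-0.8,-0.7,0,0],[0,-0.8,-0.7,0,0],[0,-0.8,-0.7,0,0],[0,-0.8,-0.7,0,0],[0,-0.8,-0.7,0,0],[0,-0.8,-0.7,0,0],[0,-0.8,-0.7,0,0],[0,-0.8,-0.7,0,0],[0,-0.8,-0.7,0,0],[0,-0.8,-0.7,0,0],[0,-0.8,-0.7,0,0]]}' 20
python3 -m handwheel '{"deltas": [[0,0,0,0,0.94],[0,0,0,0,0.94],[0,0,0,0,0.94],[0,0,0,0,0.94],[0,0,0,0,0.94],[0,0,0,0,0.94],[0,0,0,0,0.94],[0,0,0,0,0.94],[0,0,0,0,0.9],[0,0,0,0,0]]}'
cat > look.py <<'E'
from h import *
from workcell import status, optics
import sys
s=status.get_state(); M=rot(s["orientation"]).as_matrix(); print("tcp",s["tcp_pos"],"\n",M.round(3),s["finger_gap"],s["joint_pos"].round(2))
for n in sys.argv[2:]:
    c=optics.read_camera(n); P=cloud(c); cv2.imwrite(f"pics/{n}{sys.argv[1]}.png",c["frame"][:,:,::-1]); np.savez(f"pics/{n}{sys.argv[1]}.npz",**c)
    m=wood(c,P,(.3,-.3),(.7,.4)); q=P[m]
    if len(q)<20: continue
    mu=q[:,:2].mean(0); V=np.linalg.svd(q[:,:2]-mu,full_matrices=False)[2]; V*=np.sign(V[0,1]); t=(q[:,:2]-mu)@V[0]; w=(q[:,:2]-mu)@V[1]
    print(n,len(q),"ang",np.degrees(np.arctan2(V[0,1],V[0,0])),"ends",mu+V[0]*t.min(),mu+V[0]*t.max(),"w",np.ptp(w),"z",np.percentile(q[:,2],[2,50,98]),"slope deg",np.degrees(np.arctan(np.polyfit(t,q[:,2],1)[0])))
E
python3 look.py 1 wrist
```

```text
clock: 1.85
tcp_pos: [0.4792, 0.0696, 0.3036]
orientation: [-0.0, 0.12, 0.993, 0.0]
wrist_force: [-0.3, 0.4, -0.0]
finger_gap: 0.043
grip_force: 0.0
clock: 3.1
tcp_pos: [0.4785, 0.0709, 0.3036]
orientation: [-0.0, 0.754, 0.657, -0.0]
wrist_force: [-0.4, -0.6, -0.7]
finger_gap: 0.0427
grip_force: 0.0
tcp [0.47852164 0.07092614 0.30355218] 
 [[ 0.137  0.991 -0.001]
 [ 0.991 -0.137  0.   ]
 [ 0.    -0.001 -1.   ]] 0.04268630472042335 [-0.02  0.14 -0.18  1.25  0.    1.69]
wrist 1258 ang 82.55745147182158 ends [ 0.50639958 -0.01143013] [0.51994698 0.09227598] w 0.01964008984544781 z [0.01340002 0.01516672 0.01672471] slope deg -0.16129533842555008
```

View pics/wrist1.png

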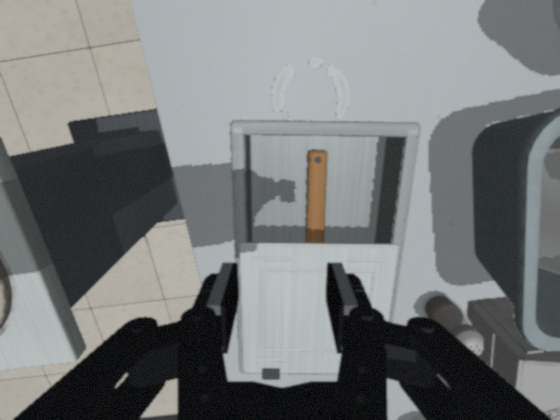

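```bash
python3 - <<'E'
from h import *
c=dict(np.load("pics/wrist1.npz")); P=cloud(c); m=wood(c,P,(.3,-.3),(.7,.4)); q=P[m]
ax=np.array([.137,.991]); t=q[:,:2]@ax; w=q[:,:2]@[-.991,.137]
for a in np.arange(t.min(),t.max(),.012):
    k=(t>=a)&(t<a+.012); print(round(a,3),k.sum(),"lat %.4f %.4f"%(w[k].min(),w[k].max()),q[k,2].mean().round(4))
v,u=np.nonzero(m);print(u.min(),u.max(),v.min(),v.max())
E
```

```text
0.058 4 lat -0.5061 -0.5020 0.0155
0.07 148 lat -0.5128 -0.4935 0.0152
0.082 157 lat -0.5123 -0.4935 0.0152
0.094 155 lat -0.5124 -0.4940 0.0153
0.106 173 lat -0.5125 -0.4937 0.0152
0.118 168 lat -0.5119 -0.4935 0.0152
0.13 183 lat -0.5125 -0.4941 0.0152
0.142 153 lat -0.5120 -0.4939 0.0152
0.154 117 lat -0.5125 -0.4937 0.0148
307 326 151 239
```

The wrist view shows the handle centred in the opening, at columns 307–326 and rows 151–239. The cover edge is at row ~243 and the end rim at row ~128. Both cameras agree on the handle end (0.521, 0.091), and its top is at z = 15 mm.

```bash
python3 -m handwheel '{"deltas": [[0,0.2,0.96,0.5,0],[0,0,0,0.9,0],[0,0,0,0.9,0],[0,0,0,0.9,0],[0,0,0,0.9,0],[0,0,0,0.7,0],[0,0,0,0.5,0],[0,0,0,0.3,0],[0,0,0,0,0],[0,0,0,0,0]]}' 20; python3 look.py 2
```

```text
clock: 4.4
tcp_pos: [0.5185, 0.0735, 0.0807]
orientation: [0.0, 0.754, 0.656, 0.001]
wrist_force: [0.3, -0.4, 0.4]
finger_gap: 0.0427
grip_force: 0.0
tcp [0.51849846 0.07352952 0.08065606] 
 [[ 0.139  0.99   0.001]
 [ 0.99  -0.139  0.   ]
 [ 0.     0.001 -1.   ]] 0.04274918479829345 [-0.01  0.39 -0.43  0.74  0.    1.7 ]
```

```bash
python3 -m handwheel '{"deltas": [[0,0,0,0.09,0],[0,0,0,0,0],[-1,0,0,0,0],[-1,0,0,0,0],[-1,0,0,0,0],[-1,0,0,0,0],[-1,0,0,0,0]]}' 20; 
python3 -m handwheel '{"deltas": [[-1,0,0,-0.3,0],[-1,0,0,-0.3,0],[-1,0,0,0,0]]}'; python3 look.py 3 wrist
```

```text
clock: 5.28
tcp_pos: [0.5181, 0.0735, 0.0766]
orientation: [0.0, 0.755, 0.656, 0.0]
wrist_force: [0.2, 0.5, 4.2]
finger_gap: 0.0212
grip_force: 22.4
clock: 5.65
tcp_pos: [0.5188, 0.0735, 0.1016]
orientation: [0.001, 0.755, 0.656, 0.001]
wrist_force: [0.7, -0.3, -1.8]
finger_gap: 0.0213
grip_force: 21.8
tcp [0.5187507  0.0735402  0.10158143] 
 [[ 0.139  0.99   0.002]
 [ 0.99  -0.139  0.   ]
 [ 0.     0.002 -1.   ]] 0.02134856062624622 [-0.01  0.37 -0.41  0.79  0.    1.7 ]
wrist 3562 ang 82.45697237630067 ends [0.51188036 0.01183311] [0.52262289 0.09295993] w 0.01929409169846128 z [0.03819426 0.0399985  0.04128515] slope deg 0.907711242498889
```

```bash
python3 -m handwheel '{"deltas": [[-1,0.25,0,0,0],[-1,0.2,0,0,0],[-1,0,0,-0.2,0],[-1,0,0,-0.2,0],[-1,0,0,-0.15,0],[-1,0,0,-0.1,0],[-1,0,0,-0.1,0],[-1,0,0,-0.1,0],[-1,0,0,0,0]]}'; python3 look.py 4 wrist
```

```text
clock: 6.82
tcp_pos: [0.5205, 0.0913, 0.1346]
orientation: [0.0, 0.755, 0.656, 0.0]
wrist_force: [0.0, 0.7, -1.6]
finger_gap: 0.0213
grip_force: 21.6
tcp [0.52046571 0.09130146 0.13456735] 
 [[ 0.139  0.99   0.   ]
 [ 0.99  -0.139  0.   ]
 [ 0.     0.    -1.   ]] 0.021308239640327107 [ 0.02  0.34 -0.36  0.88  0.    1.73]
wrist 1358 ang 79.06713911347885 ends [0.51160862 0.01973295] [0.52925746 0.11109981] w 0.020556579292934838 z [0.06230422 0.06530832 0.07527593] slope deg 7.798088710728812
```

View pics/wrist4.png

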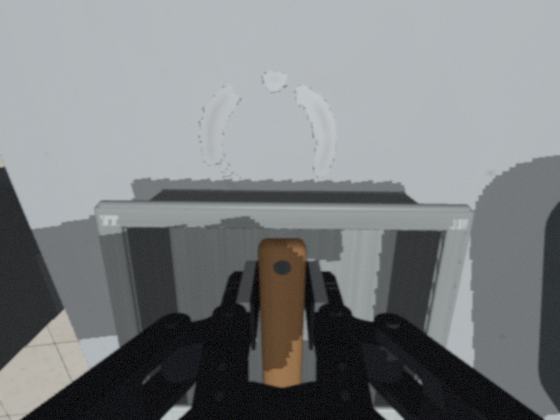

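The handle is between the pads with its end at (282,240), still short of the rim at row ~212. It is pivoting against the cover edge, now at about 8°.

```bash
python3 -m handwheel '{"deltas": [[-1,0,0,-0.1,0],[-1,0,0,-0.1,0],[-1,0,0,-0.05,0],[-1,0,0,0,0],[-1,0,0,0,0]]}'; python3 look.py 5 wrist scene
```

```text
clock: 7.5
tcp_pos: [0.5204, 0.0913, 0.1443]
orientation: [0.0, 0.755, 0.656, 0.0]
wrist_force: [-0.5, -0.7, -2.0]
finger_gap: 0.0214
grip_force: 21.4
tcp [0.52044948 0.09134059 0.14433697] 
 [[ 0.139  0.99   0.   ]
 [ 0.99  -0.139  0.   ]
 [ 0.     0.    -1.   ]] 0.021377669626066645 [ 0.02  0.33 -0.34  0.9   0.    1.73]
wrist 1411 ang 77.82511047980552 ends [0.5088304  0.00827492] [0.5309783  0.11093082] w 0.02071037064101046 z [0.06163048 0.06716224 0.08695913] slope deg 13.366979723921167
scene 198 ang 74.87472366066126 ends [0.50285711 0.00674039] [0.52928065 0.10449888] w 0.07261576035463957 z [0.05182429 0.06889462 0.0810692 ] slope deg 8.651805492623481
```

Handle end is above the rim with the blade still under the cover. Next I grip firmly and draw out along the slope.

```bash
python3 -m handwheel '{"deltas": [[-1,0,0,0,0],[-1,0,0,0,0],[-1,0.2,0,-0.04,0],[-1,0.3,0,-0.07,0],[-1,0.3,0,-0.07,0],[-1,0.3,0,-0.07,0],[-1,0.3,0,-0.07,0],[-1,0.3,0,-0.07,0],[-1,0.3,0,-0.07,0],[-1,0.3,0,-0.07,0],[-1,0.3,0,-0.07,0],[-1,0.3,0,-0.07,0],[-1,0.3,0,-0.07,0],[-1,0.3,0,-0.07,0],[-1,0.2,0,-0.1,0],[-1,0,0,0,0]]}' 120; python3 look.py 6 scene top
```

```text
clock: 9.6
tcp_pos: [0.5413, 0.2386, 0.1811]
orientation: [0.0, 0.754, 0.656, 0.0]
wrist_force: [0.0, -0.0, -1.7]
finger_gap: 0.0182
grip_force: 119.8
tcp [0.54128686 0.23856345 0.1811228 ] 
 [[ 0.138  0.99   0.001]
 [ 0.99  -0.138  0.   ]
 [ 0.     0.001 -1.   ]] 0.01818729109565429 [ 0.28  0.41 -0.13  1.04  0.    1.99]
scene 1248 ang 80.26709561508274 ends [0.50936492 0.0394085 ] [0.55038606 0.27856498] w 0.1355745486154184 z [0.05699524 0.07554642 0.11334062] slope deg 15.5831663441563
top 1438 ang 81.73509522650966 ends [0.51332326 0.04114535] [0.53559012 0.1944364 ] w 0.07387178978745482 z [0.0595593  0.07713118 0.10563203] slope deg 17.262161996003705
```

View pics/scene6.png

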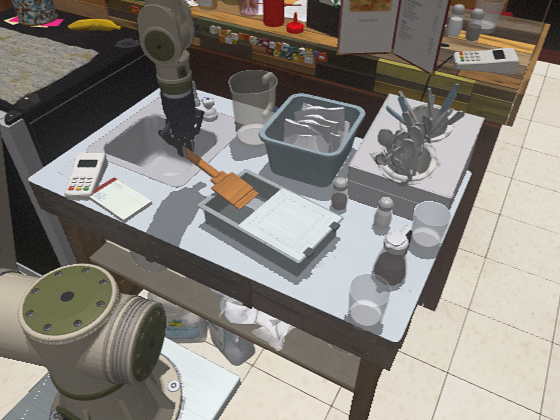

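The blade is out from under the cover (scene, blade at about (240,190)), tilted about 16° and held only by the gripper. I'll level it by setting the blade lightly on top of the cover.

```bash
python3 -m handwheel '{"deltas": [[-1,0,0,-0.5,0],[-1,0,0,-0.7,0],[-1,0,0,-0.6,0],[-1,-0.6,0,0,0],[-1,-0.7,0,0,0],[-1,-0.7,0,0,0],[-1,-0.7,0,0,0],[-1,-0.7,0,0,0],[-1,-0.6,0,0,0],[-1,0,0,0.4,0],[-1,0,0,0.4,0],[-1,0,0,0,0]]}' 40; python3 look.py 7 top scene
```

```text
clock: 11.2
tcp_pos: [0.5175, 0.0789, 0.2195]
orientation: [-0.001, 0.755, 0.656, -0.001]
wrist_force: [0.4, -0.1, -1.4]
finger_gap: 0.0182
grip_force: 119.7
tcp [0.51751881 0.0788882  0.21946974] 
 [[ 0.14   0.99  -0.003]
 [ 0.99  -0.14  -0.   ]
 [-0.    -0.003 -1.   ]] 0.018186285448538873 [-0.    0.26 -0.24  1.08 -0.    1.71]
top 1445 ang 81.20341539575212 ends [ 0.4886638  -0.11714636] [0.51367661 0.04449027] w 0.07244032316522697 z [0.09883053 0.11625996 0.14425332] slope deg 17.315774726259445
scene 1479 ang 80.99075378239415 ends [ 0.48590923 -0.11902982] [0.53076048 0.1638543 ] w 0.19980264127016314 z [0.09683516 0.11515834 0.15301413] slope deg 21.280340971828572
```

```bash
python3 -m handwheel '{"deltas": [[-1,0,0,0.3,0],[-1,0,0,0.3,0],[-1,0,0,0.1,0],[-1,0,0,0,0]]}' 40; python3 -m handwheel '{"deltas": [[-1,0,0,0.1,0],[-1,0,0,0.1,0],[-1,0,0,0,0]]}' 40;python3 look.py 8 top
```

```text
clock: 11.8
tcp_pos: [0.5184, 0.0795, 0.1921]
orientation: [-0.0, 0.755, 0.656, -0.0]
wrist_force: [0.2, -0.3, -1.4]
finger_gap: 0.0181
grip_force: 119.8
clock: 12.18
tcp_pos: [0.519, 0.0795, 0.1848]
orientation: [0.0, 0.755, 0.656, 0.0]
wrist_force: [0.8, 0.8, -0.5]
finger_gap: 0.0183
grip_force: 120.1
tcp [0.51896259 0.07945838 0.18478968] 
 [[ 0.139  0.99   0.001]
 [ 0.99  -0.139 -0.   ]
 [-0.     0.001 -1.   ]] 0.018255689685108694 [-0.    0.28 -0.3   0.99 -0.    1.71]
top 1384 ang 81.25567691204053 ends [ 0.49076564 -0.11792333] [0.5158043  0.04486278] w 0.072410308664484 z [0.06821388 0.08487705 0.11025559] slope deg 16.027807673782917
```

```bash
python3 -m handwheel '{"deltas": [[-1,0,0,0.1,0],[-1,0,0,0.1,0],[-1,0,0,0,0]]}' 40;python3 look.py 9 top
```

```text
clock: 12.6
tcp_pos: [0.519, 0.0796, 0.1768]
orientation: [0.0, 0.755, 0.656, 0.0]
wrist_force: [0.3, 3.5, 3.7]
finger_gap: 0.0182
grip_force: 120.3
tcp [0.51902207 0.07957504 0.17684132] 
 [[ 0.139  0.99   0.001]
 [ 0.99  -0.139  0.   ]
 [ 0.     0.001 -1.   ]] 0.01823551973793056 [-0.    0.29 -0.31  0.97  0.    1.71]
top 1393 ang 81.24365206144533 ends [ 0.49062666 -0.11977916] [0.51575933 0.04339021] w 0.07217400075240568 z [0.06782729 0.08254943 0.10583213] slope deg 13.7842029565319
```

```bash
python3 -m handwheel '{"deltas": [[-1,0,0,0.1,0],[-1,0,0,0.1,0],[-1,0,0,0.1,0],[-1,0,0,0,0]]}' 40; python3 -m handwheel '{"deltas": [[-1,0,0,0.1,0],[-1,0,0,0.1,0],[-1,0,0,0.1,0],[-1,0,0,0,0]]}' 120;python3 look.py 10 top
```

```text
clock: 13.15
tcp_pos: [0.5185, 0.0794, 0.1645]
orientation: [-0.0, 0.755, 0.656, -0.0]
wrist_force: [-0.6, 3.2, 5.2]
finger_gap: 0.0185
grip_force: 120.3
clock: 13.65
tcp_pos: [0.5186, 0.0794, 0.1524]
orientation: [-0.0, 0.755, 0.656, -0.0]
wrist_force: [0.3, 2.9, 4.4]
finger_gap: 0.0182
grip_force: 120.6
tcp [0.51856172 0.07943315 0.15240111] 
 [[ 0.139  0.99  -0.   ]
 [ 0.99  -0.139 -0.   ]
 [-0.    -0.    -1.   ]] 0.018241043768516874 [-0.    0.31 -0.34  0.92 -0.    1.71]
top 1430 ang 82.8138935225621 ends [ 0.49444575 -0.12724058] [0.51610329 0.04453148] w 0.0731372196348547 z [0.06665057 0.07583615 0.08908291] slope deg 6.963771790455015
```

```bash
python3 -m handwheel '{"deltas": [[-1,0,0,0.1,0],[-1,0,0,0.1,0],[-1,0,0,0,0],[-1,0,0,-0.2,0],[-1,0,0,-0.4,0],[-1,0,0,-0.6,0],[-1,0,0,-0.6,0],[-1,0,0,-0.6,0],[-1,0,0,-0.6,0],[-1,0,0,-0.6,0],[-1,0,0,-0.6,0],[-1,0,0,-0.6,0],[-1,0,0,-0.4,0],[-1,0,0,-0.2,0],[-1,0,0,0,0],[-1,0,0,0,0],[-1,0,0,0,0],[-1,0,0,0,0]]}' 120;python3 look.py 11 top scene
```

```text
clock: 15.95
tcp_pos: [0.5186, 0.0794, 0.3602]
orientation: [-0.0, 0.755, 0.656, -0.0]
wrist_force: [-0.1, 0.4, -2.0]
finger_gap: 0.0182
grip_force: 120.1
tcp [0.51856323 0.07944389 0.36020191] 
 [[ 0.139  0.99  -0.001]
 [ 0.99  -0.139  0.   ]
 [-0.    -0.001 -1.   ]] 0.01824527801366107 [-0.    0.21  0.04  1.41  0.    1.71]
top 2123 ang 82.64630800034595 ends [ 0.49367872 -0.12853552] [0.51619058 0.04589994] w 0.07337142372976185 z [0.27512841 0.28343768 0.2961681 ] slope deg 7.006107170914549
scene 1514 ang 83.7210770423425 ends [ 0.4911736  -0.12969422] [0.51724579 0.1072639 ] w 0.07836854961233887 z [0.2731119  0.28137103 0.29597628] slope deg 8.960942290790255
```

View pics/scene11.png

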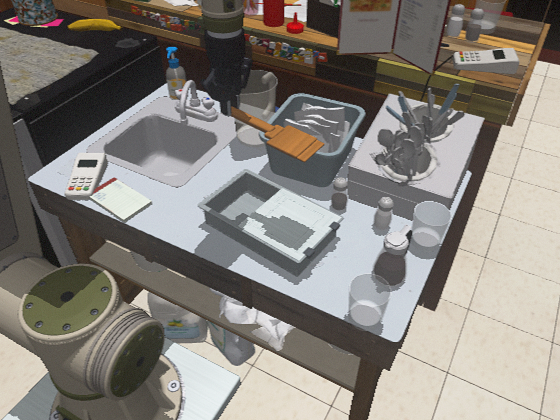

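The paddle is held in the air (scene, blade at about (295,142)), about 6° off level. Its lowest point is near z = 0.27, and the bystanders haven't moved.

```bash
python3 -c "
from workcell import hand_in; print(hand_in())"
```

```text
the job is handed in; nothing more can be done
None
```

The paddle came out handle first and I handed the job in with it held in the gripper, right side up and about 7° off level, its lowest point about 27 cm above the worktop, with the bystanders looking unmoved; no verdict was returned.

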